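# Hold the sprung clamp open at the set width

## Task

Free the sprung bench clamp by pulling its upright handle all the way out to the stop, then ease it back, without letting it snap shut, until its pointer stands between the two prongs of the marker, so that the wooden block can be laid between the jaws. Finish while still holding the handle there: do not let go. Do not shift the marker, and leave the block, the jar and the tape roll where they are.

Things in the scene. Friction and masses are not known exactly. Their poses are not given: they have to be found in the camera images.
- clamp: Sprung bench clamp, fixed: plywood board 280 (its x) x 136 (y) x 14 mm, origin at the centre of its underside on the bench. Fixed jaw (48 mm high) at the +x end, stop block (34 mm high) at the -x end; between them a moving jaw (46 mm high) on two rods, sprung towards +x. Pulling the handle towards the board's -x opens the clamp. A rail with the marker lies beside it at +y.
- jaw (a joint): Moving jaw of the clamp, in m: 0 is closed (10 mm between the jaws), it grows as the handle is pulled towards the clamp's -x, 0.090 is the stop. The return spring takes about 4 N when closed and 8.5 N at the stop; let go, it snaps shut.
- handle_center (a point): Centre, half-way up, of the black upright handle that is part of the moving jaw: a paddle 16 mm thick (clamp's x), 34 mm wide (y), 60 mm tall (35 to 95 mm above the bench), free from above. Best gripped here, fingers closing along the clamp's x. With the jaw closed it stands at x = +15 mm of the clamp's origin, with 64 mm free between it and the back of the moving jaw.
- pointer_tip (a point): Tip of the small steel pointer, 3 mm wide, on the moving jaw's side towards +y of the clamp, 40 mm above the bench. It moves with the handle, 80 mm to its +x side and 47 mm to its +y side.
- marker (a joint): Place of the marker along the rail, in m: equals the value of joint jaw at which the pointer stands midway between the prongs. A stiff sliding fit; it is already set.
- marker_gap (a point): Point midway between the marker's two upright steel prongs (3 mm thick, 18 mm clear between them along the clamp's x, tops 43 mm above the bench), at the pointer's height. The pointer passes beside the prongs without touching them. When the job is right, the pointer tip is within a few mm of this point along the clamp's x.
- block_center (a point): Centre of the wooden block, 45 x 75 x 30 mm, lying on the bench beyond the fixed jaw. To be left alone.
- jar_center (a point): Centre (half-way up) of the small glass jar, 58 mm across, 68 mm tall, standing on the bench beyond the stop block. To be left alone.
- tape_center (a point): Centre of the roll of tape, 100 mm across, 25 mm high, lying on the bench to the robot's left. To be left alone.

How it is judged (in metres and radians):
On the way, in this order (a step that is already met when the one before it is completed fails the run):
1. the jaw is pulled right out to its stop (value of joint jaw above 0.085 m), for 0.1 s.
2. the jaw is eased back until the pointer stands between the prongs, held by the fingers (x of pointer_tip in the frame of marker_gap between -0.008 and 0.008 m and contact force between the fingers and jaw above 2 N), for 0.3 s.
At the end, for the whole second after the job is handed in: After a pull to the stop (within 5 mm of it), the pointer stands within 8 mm of midway between the marker's prongs and is still (under 20 mm/s), the fingers still hold the handle (over 2 N), the marker is within 5 mm and the block, jar and tape roll within 15 mm of where they were (all of step 2 and velocity of joint jaw between -0.02 and 0.02 m/s and distance of marker_gap from where it was at the start of the episode below 0.005 m and distance of each of block_center, jar_center, tape_center from where it was at the start of the episode below 0.015 m); the arm keeps its last pose, push and grip.
It fails at once if the jaw snaps shut (value of joint jaw below 0.02 m and velocity of joint jaw below -0.3 m/s).
It fails at once if the marker is shifted (distance of marker_gap from where it was at the start of the episode above 0.005 m).
It fails at once if the block, the jar or the tape roll is disturbed (distance of any of block_center, jar_center, tape_center from where it was at the start of the episode above 0.015 m).
It also fails if it takes over 42 s, if anything falls off the work surface, if the arm or the gripper's body presses on something with over 40 N, if the wrist force passes 120 N, or if a joint passes its speed limit or range.

## Robot

A 7-joint arm with a two-finger parallel gripper is mounted at the origin on a cart in front of the work surface, level with it; the furniture and walls round the work are solid. World frame = base frame: x ahead of the robot, y to its left, z up, the work surface at z = 0. Lengths are in m, angles in degrees, forces in N, time in s.
With the tool pointing down it reaches from about 0.425 to 0.875 m from the base axis. Payload 9.9 kg.
Tool frame: the origin (TCP) lies at the very end of the fingers, on their centre line; the grasp point (between the pads) lies 19 mm behind it; z points along the fingers, y is the direction in which the jaws open and shut (so a half turn about z gives the same grasp; the last joint's range is limited). The gripper opens to 85 mm and grips with 20 to 120 N. Pads are 22 mm wide; open, the fingers measure 114 mm over their backs; the gripper's body (76 mm by 85 mm) begins 54 mm behind the grasp point. The pads swing forward as they close: fully open they stand 13 mm farther back than shut.
Start: joints at [71.459, 32.985, 1.427, 82.34, -0.859, 64.687, -3.237], TCP at [0.16, -0.656, 0.231] pointing down, gripper open.
Joint ranges: [-157.87, 157.87], [-19.46, 123.44], [-87.15, 90], [11.01, 140.99], [-62.26, 242.26], [9.8, 113.94], [-161.44, 161.44]. Speed limits (degrees/s): [127.2, 127.2, 172.46, 172.46, 180, 180, 180].

## Interface

Orientations are given as a 3x3 rotation matrix whose columns are the frame's x, y, z axes.
In Python, from rig import * gives the robot as it stands. Calls block until the motion is done:
- movep(position, orientation): joint-space move of the TCP to a pose.
- move_straight(position, ori=None, velocity=0.15, contact_N=None): straight line of the TCP; ori=None keeps the orientation; velocity is the mean speed in m/s. With contact_N (N) it stops when the force on the tool has changed by that much, and returns True; else False.
- move_joints(angles): joint-space move.
- grip(opening, strength=None): finger opening in m; strength is the grip in N (None keeps the last); returns when the fingers have stopped.
- hold(seconds).
- ik(position, orientation): joint angles nearest the present ones, or None.
- get_obs(): the state.
- camera(name): name is "scene" or "top" or "wrist"; returns a dict with "img" (420x560x3 uint8, red, green, blue), "fx", "fy", "cx", "cy" (pixels), "extrinsics" (4x4, takes a point from camera to world coordinates). Camera axes: x right, y down, z forward; pixel columns grow to the right and rows downward; lengths in m; the calibration is good to about 2 mm. A picture is of the moment at which its call begins. There is no depth.
A pose or a line that the arm cannot do raises IKError and nothing moves.
- hand_in(): hands the job in, once; it reports no verdict.
The state is a dict: "t": time; "joint_pos": joint angles; "dq": joint speeds; "effort": joint torques, N m; "position": TCP position; "tcp_rot": TCP orientation; "contact_force": force on the tool from outside, world axes, zero at the start; "moment": the same for the moment, N m; "finger_gap": finger opening in m.
Only numpy, scipy, OpenCV 4.12 (cv2) and the standard library are available. Lean on these libraries where they do the work, as an engineer would, in place of code of your own. Each camera call takes 0.05 s, during which the arm holds its last target.

## Working session

There is one attempt and no reset: what is moved stays moved. The work goes in short steps, each a Python script; the robot and the scene stay as the last script left them, time stands still between calls to the robot, and variables do not carry over. Pictures are saved under pics/ and viewed, and the job is handed in when it is done.

```bash
mkdir -p pics; ls; python3 - <<'E'
from rig import *
import cv2,numpy as np
for n in ("scene","top"):
    c=camera(n); cv2.imwrite(f"pics/{n}0.png",c["img"][:,:,::-1]); print(n,c["fx"],c["fy"],c["cx"],c["cy"]);print(np.round(c["extrinsics"],4))
    np.savez(f"{n}0.npz",**c)
o=get_obs();print(o["t"],o["contact_force"],o["finger_gap"]);print(o["tcp_rot"])
E
```

```text
pics
scene 458.20418708331925 458.20418708331925 273.07014455556777 204.61322645990157
[[-0.8424 -0.3928  0.3689  0.2246]
 [-0.5384  0.639  -0.5493  0.8199]
 [-0.02   -0.6613 -0.7498  0.9765]
 [ 0.      0.      0.      1.    ]]
top 431.5379927535947 431.5379927535947 281.0213443239992 208.0933667053823
[[ 0.0043 -0.9941  0.1088  0.4948]
 [-1.     -0.0049 -0.0048  0.1898]
 [ 0.0054 -0.1088 -0.9941  1.3087]
 [ 0.      0.      0.      1.    ]]
0.1 [-0.51317569  0.37651471  0.83459148] 0.0853006425299013
[[ 9.71367099e-01  2.37583252e-01 -3.97336371e-04]
 [ 2.37583579e-01 -9.71366074e-01  1.41154913e-03]
 [-5.05986381e-05 -1.46553298e-03 -9.99998925e-01]]
```

View pics/scene0.png

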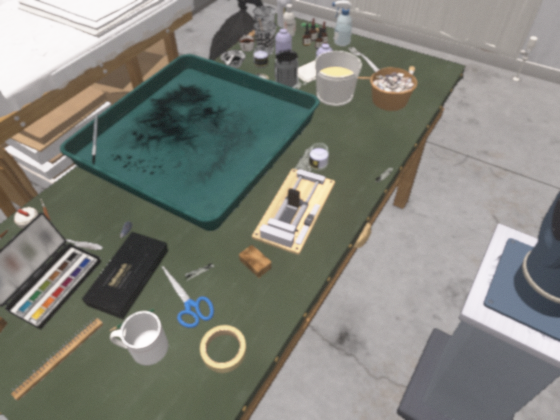

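View pics/top0.png

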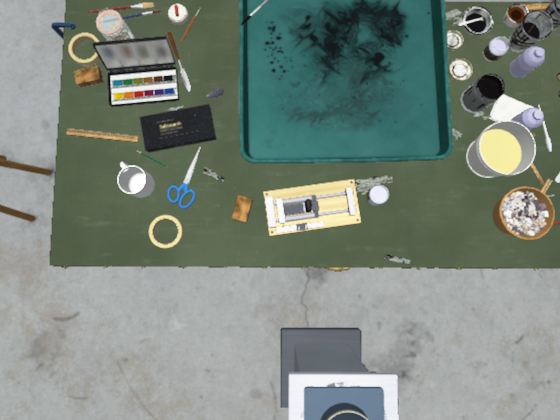

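The clamp lies ahead of the robot with its +x to the left (block side at the top-picture's left, jar at the right). The marker rail is on the robot side. I'll enlarge the clamp next.

```bash
python3 - <<'E'
import cv2,numpy as np
a=cv2.imread("pics/top0.png")[170:250,255:370]
cv2.imwrite("pics/top0z.png",cv2.resize(a,None,fx=6.9,fy=6.9,interpolation=cv2.INTER_CUBIC))
a=cv2.imread("pics/scene0.png")[140:255,245:345]
cv2.imwrite("pics/scene0z.png",cv2.resize(a,None,fx=5.2,fy=5.2,interpolation=cv2.INTER_CUBIC))
E
```

```text
(no output)
```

View pics/top0z.png

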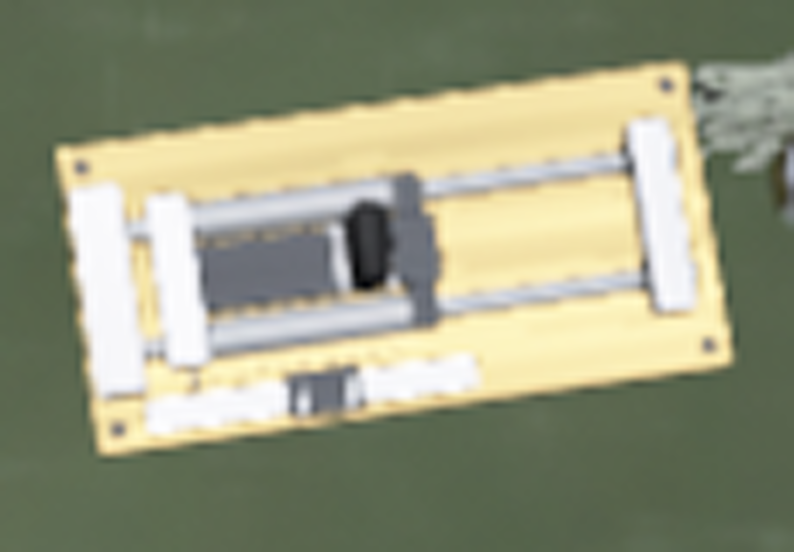

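View pics/scene0z.png

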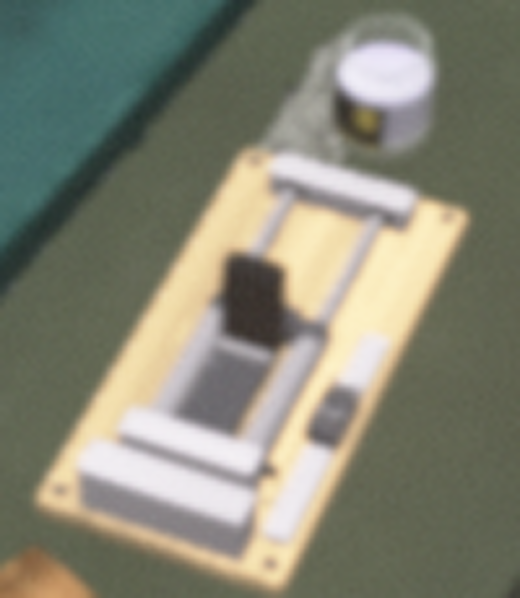

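```bash
cat > h.py <<'E'
import numpy as np
def ray(c,u,v,z):
    E=c["extrinsics"];d=E[:3,:3]@np.array([(u-c["cx"])/c["fx"],(v-c["cy"])/c["fy"],1]);o=E[:3,3]
    return (o+d*(z-o[2])/d[2])[:2]
def fit(L,W):
    L=np.array(L);W=np.array(W);l=L-L.mean(0);w=W-W.mean(0)
    a=np.arctan2((l[:,0]*w[:,1]-l[:,1]*w[:,0]).sum(),(l*w).sum())
    R=np.array([[np.cos(a),-np.sin(a)],[np.sin(a),np.cos(a)]])
    t=W.mean(0)-R@L.mean(0)
    return a,R,t,W-(L@R.T+t)
E
python3 - <<'E'
from h import *
c=dict(np.load("top0.npz"))
px=lambda u,v:((u+.5)/6.9-.5+255,(v+.5)/6.9-.5+170)
W=[ray(c,*px(*p),.014) for p in [(57,147),(690,62),(733,362),(101,455)]]
a,R,t,r=fit([(.14,-.068),(-.14,-.068),(-.14,.068),(.14,.068)],W)
print("top",np.degrees(a),t,r)
for p,z in [((325,392),.043),((290,392),.043),((355,392),.043),((367,245),.095),((195,382),.04)]:
    print(p,R.T@(ray(c,*px(*p),z)-t))
c=dict(np.load("scene0.npz"))
px=lambda u,v:((u+.5)/5.2-.5+245,(v+.5)/5.2-.5+140)
W=[ray(c,*px(*p),.014) for p in [(37,498),(248,150),(468,215),(280,592)]]
a,R,t,r=fit([(.14,-.068),(-.14,-.068),(-.14,.068),(.14,.068)],W)
print("scene",np.degrees(a),t,r)
E
```

```text
top 98.24735719061816 [0.6414369  0.09015765] [[ 3.99438184e-05  4.12739199e-04]
 [-8.10237084e-04 -1.32082079e-03]
 [ 1.20052924e-03  1.29698841e-03]
 [-4.30235977e-04 -3.88906816e-04]]
(325, 392) [0.04114485 0.05657879]
(290, 392) [0.05590541 0.05450978]
(355, 392) [0.02849147 0.05835244]
(367, 245) [0.01857164 0.00222997]
(195, 382) [0.09530744 0.0444689 ]
scene 98.10982936314986 [0.6405785  0.09058582] [[-0.00034125 -0.00281169]
 [-0.00071202  0.00078718]
 [ 0.00144505  0.00045778]
 [-0.00039178  0.00156673]]
```

```bash
cat >> h.py <<'E'
A=np.radians(98.18);R2=np.array([[np.cos(A),-np.sin(A)],[np.sin(A),np.cos(A)]]);T=np.array([.6411,.0903])
ORI=np.column_stack([np.r_[-R2[:,1],0],np.r_[-R2[:,0],0],[0,0,-1.]])
def wp(x,y,z): return np.r_[R2@np.array([x,y])+T,z]
E
python3 - <<'E'
from rig import *
from h import *
import cv2
print(ORI)
movep(wp(.015,0,.2),ORI)
c=camera("wrist");cv2.imwrite("pics/w1.png",c["img"][:,:,::-1]);np.savez("w1.npz",**c)
o=get_obs();print(o["t"],o["position"],o["joint_pos"],o["contact_force"]);print(c["fx"],c["extrinsics"])
E
```

```text
[[ 0.98982596  0.14228343  0.        ]
 [ 0.14228343 -0.98982596  0.        ]
 [ 0.          0.         -1.        ]]
3.3 [0.63914785 0.10414135 0.19997916] [  -1.32603741   32.9252959   -20.09122313   88.77024001   12.41210201
   60.51422029 -106.47232153] [ 0.29527143 -0.00426034 -0.55235996]
343.23001277633745 [[ 1.41126589e-01 -9.39976927e-01 -3.10687402e-01  7.18503704e-01]
 [-9.89991455e-01 -1.33853161e-01 -4.47241639e-02  1.16695837e-01]
 [ 4.53191257e-04  3.13889642e-01 -9.49459366e-01  3.42427463e-01]
 [ 0.00000000e+00  0.00000000e+00  0.00000000e+00  1.00000000e+00]]
```

View pics/w1.png

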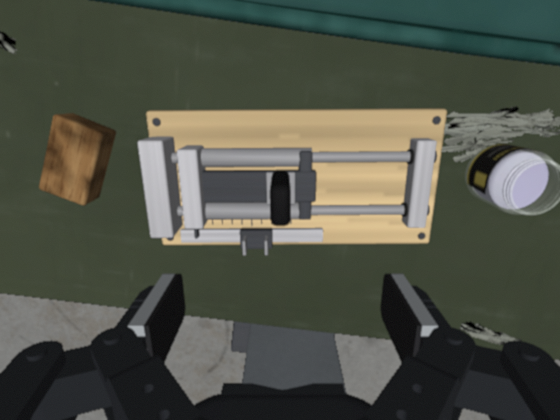

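```bash
python3 - <<'E'
import cv2
a=cv2.imread("pics/w1.png")[160:270,170:330]
cv2.imwrite("pics/w1z.png",cv2.resize(a,None,fx=5,fy=5,interpolation=cv2.INTER_CUBIC))
E
```

```text
(no output)
```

View pics/w1z.png

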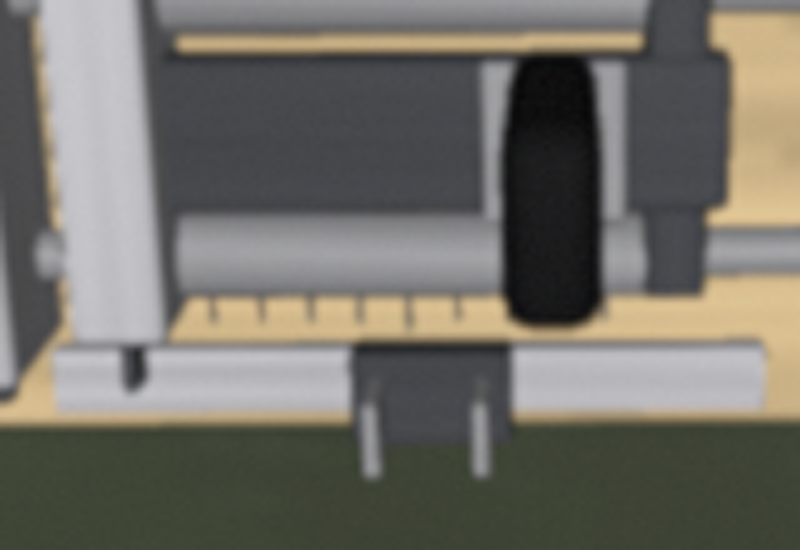

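```bash
python3 - <<'E'
from h import *
c=dict(np.load("w1.npz"))
px=lambda u,v:((u+.5)/5-.5+170,(v+.5)/5-.5+160)
for n,p,z in [("prL",(372,474),.043),("prR",(481,474),.043),("tip",(133,388),.04),("handle",(553,300),.095),("hL",(504,300),.095),("hR",(601,300),.095)]:
    print(n,R2.T@(ray(c,*px(*p),z)-T))
W=[ray(c,*p,.014) for p in [(147,111),(446,109),(430,243),(163,246)]]
a,R,t,r=fit([(.14,-.068),(-.14,-.068),(-.14,.068),(.14,.068)],W)
print(np.degrees(a),t,r)
E
```

```text
prL [0.05211953 0.06520764]
prR [0.03116113 0.06523675]
tip [0.09745254 0.04851088]
handle [0.01683875 0.01052621]
hL [0.02436083 0.01051617]
hR [0.00946997 0.01053605]
98.67567129990982 [0.64047481 0.09162427] [[ 0.00036783 -0.00218239]
 [-0.00127406  0.00236965]
 [ 0.00066959  0.00055555]
 [ 0.00023664 -0.00074281]]
```

```bash
python3 - <<'E'
from rig import *
from h import *
import cv2
grip(.05,40)
print(get_obs()["t"])
print(move_straight(wp(.0165,0,.10),velocity=.12))
c=move_straight(wp(.0165,0,.049),velocity=.06,contact_N=8)
o=get_obs();print(c,o["t"],o["position"],o["contact_force"],o["finger_gap"])
c=camera("wrist");cv2.imwrite("pics/w2.png",c["img"][:,:,::-1]);np.savez("w2.npz",**c)
c=camera("scene");cv2.imwrite("pics/s2.png",cv2.resize(c["img"][130:270,230:370,::-1],None,fx=4,fy=4))
E
```

```text
3.7417
False
False 5.725 [0.63903676 0.1067134  0.04933971] [ 0.06984091 -0.31381425  1.01249929] 0.049775747553256144
```

View pics/w2.png

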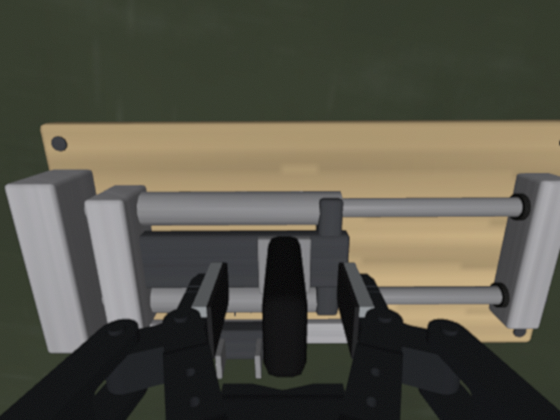

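View pics/s2.png

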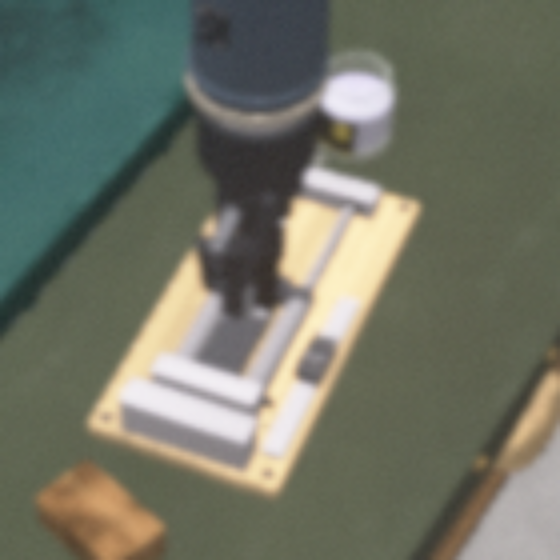

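The fingers straddle the handle with good centring: handle at columns 264–307, finger faces at about 224 and 343. Now I'll grip and pull.

```bash
python3 - <<'E'
from rig import *
from h import *
import cv2
grip(0.0,50)
o=get_obs();print(o["t"],o["position"],o["contact_force"],o["finger_gap"])
p0=np.array(o["position"]);np.save("p0.npy",p0)
c=camera("wrist");cv2.imwrite("pics/w3.png",c["img"][:,:,::-1]);np.savez("w3.npz",**c)
d=-np.r_[R2[:,0],0]
c=move_straight(p0+d*.08,velocity=.05,contact_N=30)
o=get_obs();print(c,o["t"],o["position"],(o["position"]-p0)@d,o["contact_force"]@d,o["contact_force"],o["finger_gap"])
c=camera("wrist");cv2.imwrite("pics/w4.png",c["img"][:,:,::-1]);np.savez("w4.npz",**c)
E
```

```text
6.225 [0.63893983 0.10607252 0.04934752] [-0.96253564 -2.7164603   4.80550766] 0.015446129445374261
False 8.0333 [0.65025833 0.0298673  0.04939564] 0.07704033521572894 -6.93551464498236 [-2.12102107  6.70191405  2.14300307] 0.015332268923393405
```

View pics/w3.png

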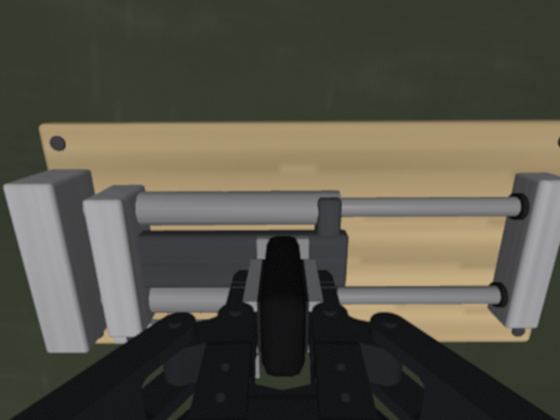

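View pics/w4.png

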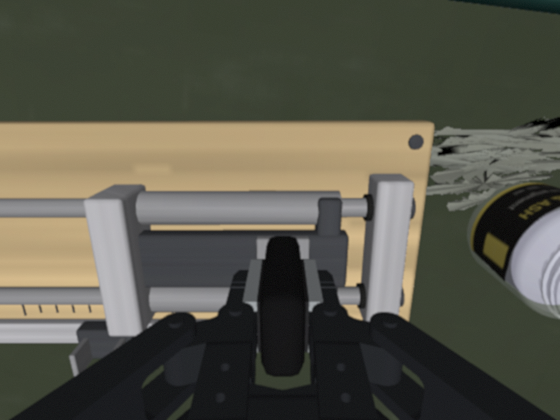

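The handle is held and has followed without slip: the jaw stays at the same place in the picture (column about 100), and the stop block is now close to the crosspiece (345 against 367). I'll continue to the stop.

```bash
python3 - <<'E'
from rig import *
from h import *
import cv2
p0=np.load("p0.npy");d=-np.r_[R2[:,0],0]
c=move_straight(p0+d*.105,velocity=.03,contact_N=15)
hold(.3)
o=get_obs();print(c,o["t"],o["position"],(o["position"]-p0)@d,o["contact_force"]@d,o["contact_force"],o["finger_gap"])
c=camera("wrist");cv2.imwrite("pics/w5.png",c["img"][:,:,::-1]);np.savez("w5.npz",**c)
c=camera("top");cv2.imwrite("pics/t5.png",cv2.resize(c["img"][170:250,255:370,::-1],None,fx=6.9,fy=6.9))
E
```

```text
True 8.95 [0.65180231 0.01954982 0.04940941] 0.08747253028458896 -7.92883493083065 [-2.21806335  7.69149487  5.56165341] 0.015669069963156583
```

View pics/w5.png

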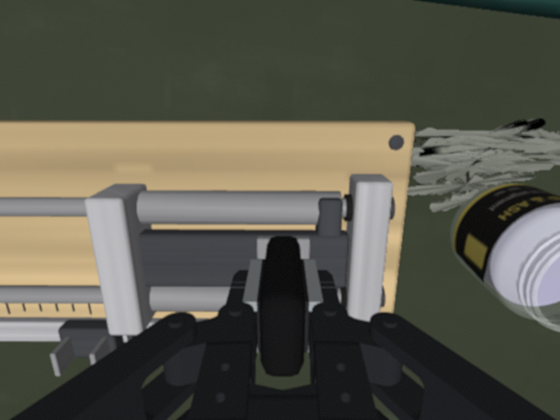

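View pics/t5.png

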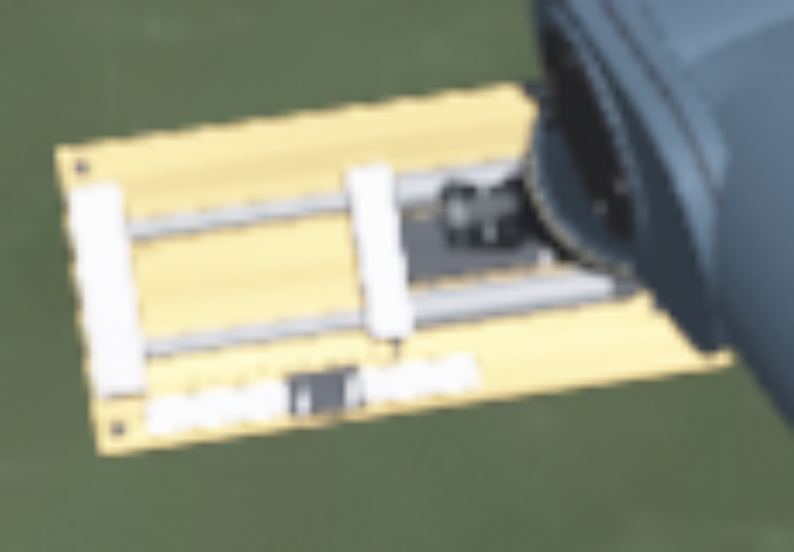

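```bash
python3 - <<'E'
from rig import *
from h import *
import cv2
p0=np.load("p0.npy");d=-np.r_[R2[:,0],0]
for s in (.093,.096,.099):
    c=move_straight(p0+d*s,velocity=.02,contact_N=20)
    hold(.2)
    o=get_obs();f=o["contact_force"]@d
    print(s,c,o["t"],(o["position"]-p0)@d,f,o["finger_gap"])
    if c or f<-18: break
c=camera("wrist");cv2.imwrite("pics/w6.png",c["img"][:,:,::-1]);np.savez("w6.npz",**c)
E
```

```text
0.093 False 9.5333 0.08993128927824483 -8.808156563805394 0.015132880348539702
0.096 False 10.0333 0.08996650513295074 -16.66946509485356 0.015565792968263468
0.099 False 10.5333 0.09001035934108022 -24.01258053977697 0.015345694726930358
```

View pics/w6.png

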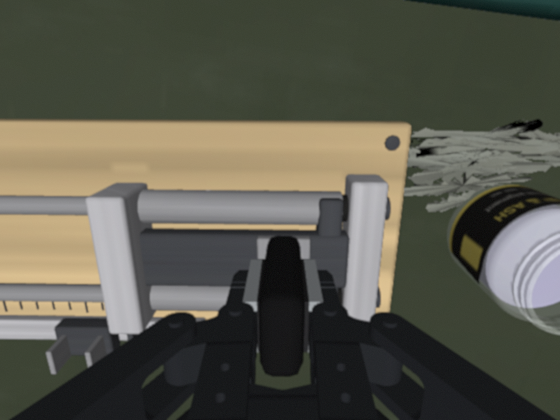

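The stop is reached: travel is fixed at 0.090 m while the force rises to 24 N. Next I'll ease back slowly towards the marker, estimated at a jaw value of about 0.0555.

```bash
python3 - <<'E'
from rig import *
from h import *
import cv2
p0=np.load("p0.npy");d=-np.r_[R2[:,0],0]
c=move_straight(p0+d*.058,velocity=.03)
hold(.3)
o=get_obs();print(c,o["t"],(o["position"]-p0)@d,o["contact_force"]@d,o["finger_gap"])
c=camera("wrist");cv2.imwrite("pics/w7.png",c["img"][:,:,::-1]);np.savez("w7.npz",**c)
c=camera("top");np.savez("t7.npz",**c);cv2.imwrite("pics/t7.png",cv2.resize(c["img"][190:240,270:340,::-1],None,fx=10,fy=10,interpolation=cv2.INTER_CUBIC))
c=camera("scene");cv2.imwrite("pics/s7.png",cv2.resize(c["img"][170:255,245:345,::-1],None,fx=6,fy=6,interpolation=cv2.INTER_CUBIC))
E
```

```text
False 12.4 0.055499712093049484 -6.63025268450441 0.015585959646364424
```

View pics/w7.png

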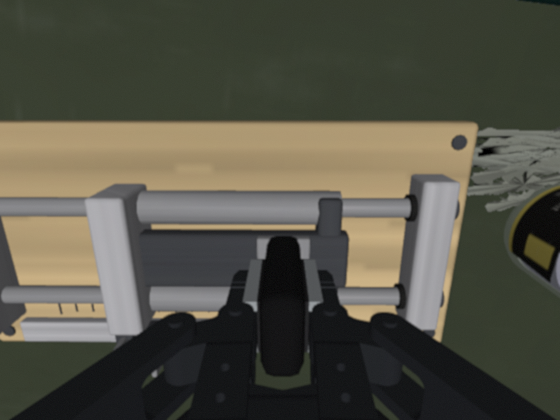

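View pics/t7.png

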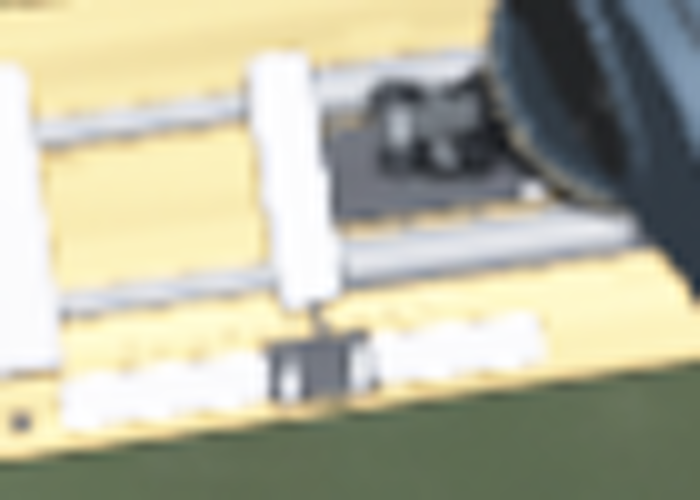

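View pics/s7.png

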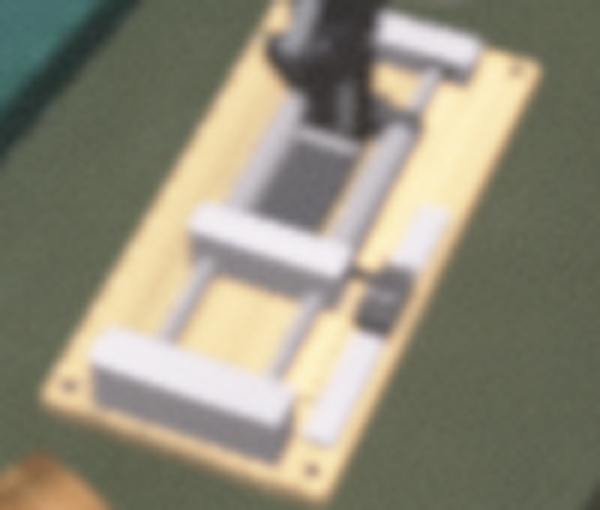

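```bash
python3 - <<'E'
from h import *
c=dict(np.load("t7.npz"))
px=lambda u,v:((u+.5)/10-.5+270,(v+.5)/10-.5+190)
for n,p,z in [("prL",(292,378),.038),("prR",(362,365),.038),("tip",(321,325),.04),("bodyL",(270,378),.03),("bodyR",(378,362),.03)]:
    print(n,R2.T@(ray(c,*px(*p),z)-T))
E
python3 - <<'E'
from rig import *
hold(.3);o=get_obs();print(o["t"],o["position"],o["contact_force"],o["dq"])
E
```

```text
prL [0.04952939 0.05765573]
prR [0.02852596 0.05669915]
tip [0.03894182 0.043466  ]
bodyL [0.05555671 0.05629733]
bodyR [0.0231195  0.05600498]
12.85 [0.64707883 0.05120574 0.04943003] [-1.62920374  7.03489526  2.24445113] [-0.09821403  0.01124723 -0.09156137 -0.09357881 -0.06031734  0.03550112
 -0.03280619]
```

The top picture puts the pointer tip at clamp x 38.9 mm. The prongs' midpoint is at 39.0 mm and the marker body's is at 39.3 mm, so they agree. The arm is steady and still gripping, so I'm handing in.

```bash
python3 - <<'E'
from rig import *
hand_in();o=get_obs();print(o["t"],o["position"],o["finger_gap"])
E
```

```text
the job is handed in; nothing more can be done
the job is handed in; nothing more can be done
```

I pulled the clamp's handle out to its stop, eased it back to the marker, and handed the job in at about 13 s with the handle still gripped. The rig gave no verdict.

- **Pull to the stop:** I gripped the handle at 50 N strength. Travel stopped at 0.090 m while the pull force rose to 24 N, which shows it was against the stop. My first pull ended early on its contact trigger and settled at about 0.0875 m, so I pulled again to make sure.
- **Easing back:** I eased it back at 30 mm/s to a measured travel of 0.0555 m. The wrist picture beforehand put the marker at about that value.
- **Last checks:** The top camera showed the pointer tip within about 0.5 mm of midway between the prongs. The arm was nearly still, carrying 6.6 N of spring pull, with the fingers closed on the 16 mm handle.
- **Not measured:** I did not measure the marker, block, jar or tape roll again at the end. The marker's computed position in the last top picture is within about 2–3 mm of the first ones. I saw no contact with the block or jar in the pictures, and the arm did not go near the tape roll.

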